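Take the regulator off the pressure cooker for washing

ROBOT

A 7-joint arm with a two-finger parallel gripper is mounted at the origin on a cart in front of the work surface, level with it; the furniture and walls round the work are solid. World frame = base frame: x ahead of the robot, y to its left, z up, the work surface at z = 0. Lengths are in m, angles in rad, forces in N, time in s.
With the tool pointing down it reaches from about 0.4 to 0.85 m from the base axis. Payload 10.4 kg.
Tool frame: the origin (TCP) lies at the very end of the fingers, on their centre line; the grasp point (between the pads) lies 19 mm behind it; z points along the fingers, y is the line along which they close (so a half turn about z gives the same grasp; the last joint's range is limited). The gripper opens to 87 mm and grips with 3 to 60 N. Pads are 19 mm wide; open, the fingers measure 117 mm over their backs; the gripper's body (75 mm by 190 mm) begins 51 mm behind the grasp point.
Start: joints at [1.175, 0.332, -0.065, 1.46, 0.022, 1.35, -0.088], TCP at [0.228, -0.582, 0.185] pointing down, gripper open.
Joint ranges: [-2.6, 2.6], [-0.5, 2.12], [-1.47, 1.34], [0.16, 2.42], [-1.27, 4.41], [0.06, 2.06], [-2.6, 2.6]. Speed limits (rad/s): [2.22, 2.22, 2.79, 2.79, 3.14, 3.14, 3.14].

INTERFACE

Orientations are given as a unit quaternion [x, y, z, w].
In Python, from bench import * gives the robot as it stands.
- The arm moves only by the tool carry_out, never from a script. Its argument "deltas" is a list of rows, each an object with "hand": the finger opening in mm, from 0 to 87; "dp": the shift along the tool's x, y, z each as a share of 250 mm, from -1 to 1, a list of three; "spin": the turn about the tool's z as a share of pi rad, from -1 to 1. In form: [{"hand": hand, "dp": [dx, dy, dz], "spin": spin}, ...]. A call has 1 to 20 rows; each row is the pose to reach, as a shift and turn from the pose commanded when the call began, along the tool's axes at that moment, turning the shorter way round; what a row does not reach only later rows make up. A row lasts 1/10 s, in which the tool goes at most 50 mm and 8.59 degrees, less where a joint would pass 70% of its speed; a pose out of reach is approached as far as the arm can. A call with a number of a shift or a turn outside -1 to 1 is refused whole. A call with a gripper value outside its range is refused whole. The fingers move at their own pace and stop on an object; "force" is the grip in N (left out, the last holds). Time passes only in rows, so rows that repeat a pose let the fingers close. It gives the time, the measured TCP pose, the force, the opening and the grip force at its end, in the units of the state.
- read_state(): the state, without advancing time (a new reading comes with each control period).
- camera(name): name is "scene" or "top"; returns the picture (420x560x3 uint8, red, green, blue); there is no depth.
- get_calibration(name): a dict with "fx", "fy", "cx", "cy" (pixels), "R" (3x3) and "t" (3): a world point X has camera coordinates R X + t. Camera axes: x right, y down, z forward; pixel columns grow to the right and rows downward; lengths in m; the calibration is good to about 2 mm. A picture is of the moment at which its call begins. get_calibration takes no time and is no camera call.
- close_job(): hands the job in; it is judged then, once.
The state is a dict: "time": time; "joint_positions": joint angles; "joint_vel": joint speeds; "joint_torque": joint torques, N m; "ee_pos": TCP position; "eef_rot": TCP orientation; "ft_force": force on the tool from outside, world axes, zero at the start; "torque": the same for the moment, N m; "width": finger opening in m; "grip_force": force on a finger pad.
Only numpy, scipy, OpenCV 4.12 (cv2) and the standard library are available. Lean on these libraries where they do the work, as an engineer would, in place of code of your own. Each camera call takes 0.05 s, during which the arm holds its last target. There are 200 camera calls.

TASK

Take the black pressure regulator off the lid of the pressure cooker and stand or lay it in the empty tray, ready for washing. Its foot is held in the lid by a sprung bayonet: press the knob down, keep it down and turn it anticlockwise (seen from above) past the safety catch until you feel the end stop, then let it rise and lift it straight out. Leave the other things on the worktop where they are.

Things in the scene. Friction and masses are not known exactly. Their poses are not given: they have to be found in the camera images.
- regulator: Loose black regulator knob, 60 mm tall, 0.1-0.25 kg, upright in the lid at the start. Origin: centre of its underside, z up its axis. Steel foot bar with the bayonet lugs 52 x 12 x 7 mm along x at z 0-7, shank 30 mm wide, skirt disc 61 mm wide at z 24-31, on top a straight bar grip 58 mm along x, 18 mm wide along y, z 31-60 mm. Small nose on the skirt at +x.
- regulator_grip (a point): Middle of the regulator's bar grip, on its axis, 48 mm above its origin (12 mm below its top), axes as the regulator's. Grip the bar across y. A spring holds the knob up with 7 N; it goes 9.5 mm down against up to 13 N and then bottoms hard. Pressed less than 6 mm it does not pass the safety catch. It may be let go part-way and gripped again: it keeps its angle (under the catch it stays 5 mm low).
- cooker_seat (a point): Fixed point on the cooker's axis, 159 mm above its underside: centre of the top of the round steel seat (77 mm wide) that holds the regulator. The seat's own angle is not known: its end stop lies 65 to 125 degrees anticlockwise of the regulator's start, to be felt. There alone the spring lifts the knob 6 mm when let go, and it comes out upward; it needs a 30 mm lift to be clear.
- cooker: Pressure cooker, fixed: steel pot and lid, 211 mm across, lid top 130 mm above its underside. Origin: centre of its underside, z up. Two black side grips along its y axis reach 141 mm from the middle, z 88-124 mm. The regulator's origin starts 146 mm above the cooker's underside, on its axis.
- tray: The empty, loose, light brown tray, 116 mm (x) by 161 mm (y), 40 mm high, 0.25 kg. Origin: centre of its underside, z up. The inside is 80 mm (x) by 124 mm (y), floor 4 mm thick.
- mug: Teal mug with a handle, 83 x 117 x 94 mm, towards the back; origin at its underside. A bystander.
- spice_jar: Spice jar with a red lid, 46 x 46 x 97 mm; origin at its underside. A bystander.
- mandarin: Mandarin, 58 x 58 x 53 mm; origin at its underside. A bystander at the front.
- can: Drinks can, 53 x 53 x 134 mm; origin at its underside. A bystander.
Mind the look-alikes: they are no part of the job. Leave any pink look-alike of the regulator alone.

How it is judged:
At the end, for the whole second after the job is handed in: The regulator lies or stands at rest inside the tray (its origin within 45 mm along x and 67 mm along y of the tray's middle and under 40 mm above its underside), the tray flat on the worktop, and everything let go (x of regulator in the frame of tray between -0.045 and 0.045 m and y of regulator in the frame of tray between -0.067 and 0.067 m and z of regulator in the frame of tray below 0.04 m and angle between tray's own z axis and vertical below 0.1 rad and linear speed of regulator below 0.02 m/s and height (world z) of tray between -0.01 and 0.01 m); the robot touches nothing.
It fails at once if another thing on the worktop was knocked over or pushed more than 40 mm (distance of any of mug, spice_jar, mandarin, can from where it was at the start of the episode above 0.04 m or angle between any of mug, spice_jar, can's own z axis and vertical above 0.6 rad).
It also fails if it takes over 72 s, if anything falls off the work surface, if the arm or the gripper's body presses on something with over 40 N, if the wrist force passes 120 N, or if a joint passes its speed limit or range.

## Working session

There is one attempt and no reset: what is moved stays moved. The work goes in short steps, Python scripts to look and compute and a tool call to move; the robot and the scene stay as the last step left them, time stands still between calls to the robot, and variables do not carry over. Pictures are saved under pics/ and viewed, at most 10 in all, crops included, and the job is handed in when it is done.

Besides the shell and the picture viewer there is one more tool, called after "Call:" by a JSON object that holds its "name" and its "arguments". carry_out: Moves the arm, as the interface text tells. Its arguments: {"type":"object","properties":{"deltas":{"type":"array","items":{"type":"object","properties":{"hand":{"type":"number"},"dp":{"type":"array","items":{"type":"number","minimum":-1,"maximum":1}},"spin":{"type":"number","minimum":-1,"maximum":1}}}},"force":{"type":"number"}},"required":["deltas"]}

```bash
mkdir -p pics
python3 - <<'E'
from bench import *
import cv2
for n in("scene","top"):
    cv2.imwrite(f"pics/{n}0.png",camera(n)[:,:,::-1]); c=get_calibration(n); print(n,c)
s=read_state(); print({k:s[k] for k in("time","ee_pos","eef_rot","ft_force","width")})
E
```

```text
scene {'fx': 407.95960646966626, 'fy': 407.95960646966626, 'cx': 281.4193276494727, 'cy': 213.45026924324793, 'R': array([[-0.72798331, -0.6851435 , -0.02487342],
       [-0.28798051,  0.33850852, -0.89581204],
       [ 0.62217966, -0.64497315, -0.44373653]]), 't': array([0.38121729, 0.30240185, 0.5581549 ])}
top {'fx': 495.3077691461059, 'fy': 495.3077691461059, 'cx': 272.7777411361911, 'cy': 216.7177354699275, 'R': array([[ 0.02314362, -0.99971608, -0.00566795],
       [-0.98466988, -0.02181413, -0.17305889],
       [ 0.17288611,  0.00958627, -0.98489517]]), 't': array([-0.00971659,  0.56282108,  1.12436304])}
{'time': 0.1, 'ee_pos': array([ 0.22748504, -0.58170051,  0.18380968]), 'eef_rot': array([ 9.82674665e-01,  1.85337716e-01, -1.48239975e-04, -6.42405093e-04]), 'ft_force': array([-0.67794955, -0.40252509,  0.32364232]), 'width': 0.08685232337674158}
```

View pics/scene0.png

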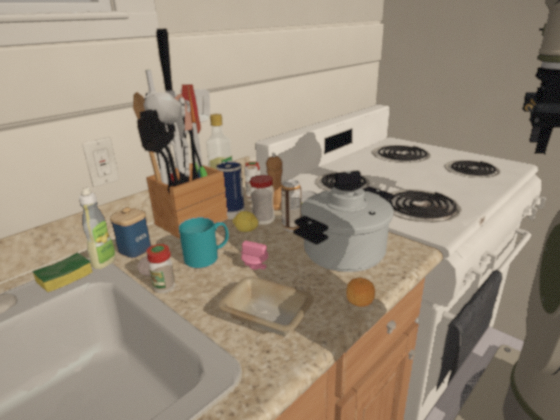

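View pics/top0.png

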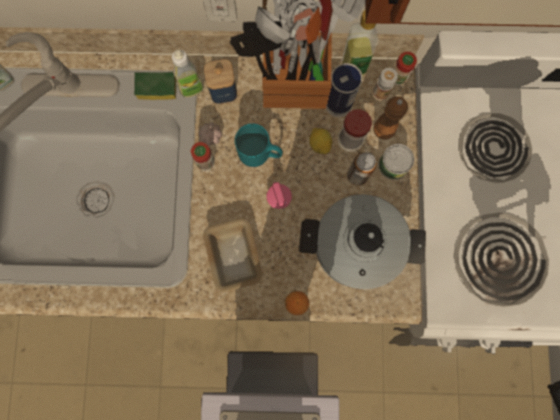

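Scene view: cooker at about (347,225) with the black knob at (350,183), the pink decoy at (254,253) and the tray at (265,303). Top view: knob at (369,237), tray at (233,254), side grips at (310,236) and (417,246).

```bash
cat > h.py <<'E'
import numpy as np
from bench import *
def ray(n,u,v):
    c=get_calibration(n);R,t=c["R"],c["t"]
    return -R.T@t, R.T@np.array([(u-c["cx"])/c["fx"],(v-c["cy"])/c["fy"],1])
def plane(n,u,v,z):
    o,d=ray(n,u,v); return o+d*(z-o[2])/d[2]
def proj(n,X):
    c=get_calibration(n);p=c["R"]@np.array(X)+c["t"];return c["fx"]*p[0]/p[2]+c["cx"],c["fy"]*p[1]/p[2]+c["cy"]
E
python3 - <<'E'
from h import *
import cv2
a=cv2.imread("pics/top0.png")[215:265,335:405]; b=cv2.imread("pics/scene0.png")[160:220,315:385]
a=cv2.resize(a,(560,400),interpolation=cv2.INTER_CUBIC)
b=cv2.resize(b,(560,480),interpolation=cv2.INTER_CUBIC)[:,:]
cv2.imwrite("pics/c1.png",cv2.resize(np.vstack([a,b[:400]]),(0,0),fx=.75,fy=.75))
im=cv2.imread("pics/top0.png")
g=im.max(axis=2)
for nm,(y0,y1,x0,x1) in dict(grips=(210,270,295,322),gripR=(225,270,408,428),knob=(218,258,350,388)).items():
    m=(g[y0:y1,x0:x1]<60).astype(np.uint8)
    n,l,s,c=cv2.connectedComponentsWithStats(m); i=1+s[1:,4].argmax()
    z=.195 if nm=="knob" else .124
    print(nm,s[i],c[i]+[x0,y0],plane("top",*(c[i]+[x0,y0]),z))
# lid circle
e=cv2.HoughCircles(cv2.cvtColor(im,6),cv2.HOUGH_GRADIENT,1,100,param1=80,param2=20,minRadius=40,maxRadius=56)
for q in e[0]: print("circ",q,plane("top",q[0],q[1],.125))
hsv=cv2.cvtColor(im,cv2.COLOR_BGR2HSV)
for p in [(206,229),(248,222),(260,277),(217,287)]: print("tray corner",plane("top",*p,.04))
print("mandarin",plane("top",297,303,.025),"decoy",plane("top",278,197,.03),"can?",[plane("top",u,v,.13) for u,v in((345,80),(397,160))])
E
```

```text
grips [  4   9  21  35 584] [308.98630137 236.20890411] [ 0.50799164 -0.07831688  0.124     ]
gripR [  2   5  15  19 181] [416.62430939 237.00552486] [ 0.5115146  -0.31454547  0.124     ]
knob [  4   5  29  28 607] [367.85996705 236.83360791] [ 0.49968137 -0.19450971  0.195     ]
circ [503.5 263.5  44.4] [ 0.45754473 -0.50098722  0.125     ]
circ [363.5 246.5  49.9] [ 0.48781819 -0.19768424  0.125     ]
circ [374.5 104.5  46.6] [ 0.81699429 -0.22577341  0.125     ]
circ [479.5 133.5  46.5] [ 0.7521528 -0.4634506  0.125    ]
tray corner [0.53130551 0.16126729 0.04      ]
tray corner [0.55039466 0.06187763 0.04      ]
tray corner [0.42076586 0.02967667 0.04      ]
tray corner [0.39531298 0.12925894 0.04      ]
mandarin [ 0.36292325 -0.05829768  0.025     ] decoy [ 0.61505309 -0.00831788  0.03      ] can? [array([ 0.87342184, -0.15735939,  0.13      ]), array([ 0.68411148, -0.27358013,  0.13      ])]
```

View pics/c1.png

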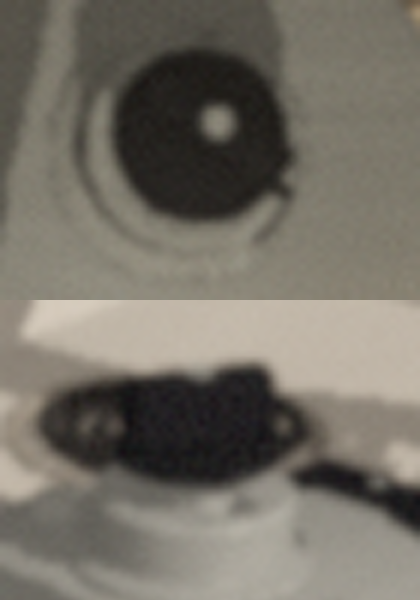

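The crop shows the knob's skirt disc centred at about (368.3,237) in the top view, with a notch or nose near (382,245). The bar is not distinguishable, so I'll brighten it by averaging frames.

Run:
```python
from h import *
import cv2
def g(n,y0,y1,x0,x1):
    im=np.mean([camera(n)[y0:y1,x0:x1,::-1].astype(float) for _ in range(8)],0)
    im=255*np.clip((im-10)/100,0,1)**.5
    return cv2.resize(im.astype(np.uint8),(560,400),interpolation=cv2.INTER_CUBIC)
a=g("top",216,260,338,399.6.__int__());b=g("scene",163,205,315,385)
cv2.imwrite("pics/c2.png",cv2.resize(np.vstack([a,b]),(0,0),fx=.75,fy=.75))
print(plane("top",368.3,237,.174))
```

```text
[ 0.50225472 -0.19930156  0.174     ]
```

View pics/c2.png

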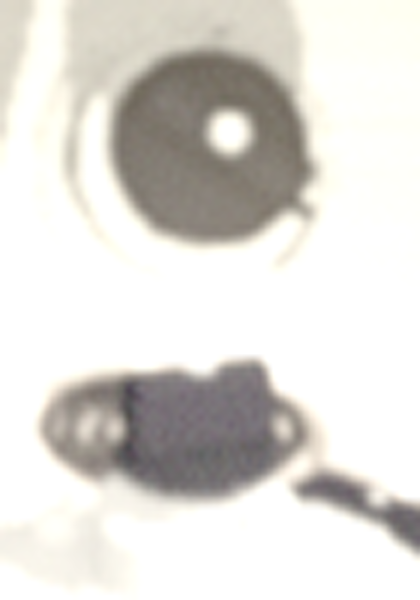

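The white dot in the top view is the bar's top centre (parallax matches). The scene ellipse behind the knob is a stove burner, and the bar faces the scene camera almost full width, at x≈336–360 px. Next I check the angle numerically.

Run:
```python
from h import *
import cv2
A=np.array([.502,-.199])
n=plane("top",382.7,246.5,.174)[:2]-A; print("nose",n,np.hypot(*n),np.degrees(np.arctan2(n[1],n[0])))
print("dot",plane("top",371.4,235.4,.206), "predicted dot", proj("top",[*A,.206]),proj("scene",[*A,.206]),proj("scene",[*A,.174]))
for th in range(30,95,8):
    c,s=np.cos(np.radians(th)),np.sin(np.radians(th)); R=np.array([[c,-s],[s,c]])
    P=[proj("scene",[*(A+R@[x,y]),z]) for x in(-.029,.029) for y in(-.009,.009) for z in (.206,)]
    print(th,np.round(P,1).tolist())
# texture: structure direction within knob, top view (fine ridge edges)
im=np.mean([camera("top").astype(float) for _ in range(25)],0).mean(2)
yy,xx=np.mgrid[:420,:560]
# top bar rectangle mean brightness inside vs outside within disc, per angle
c,s=None,None
dot=np.hypot(xx-371.4,yy-235.4)<6
disc=(np.hypot(xx-368.3,yy-237)<13)&~dot
for a in range(0,180,10):
    w=np.radians(a); d=np.array([np.cos(w),np.sin(w)])
    px,py=-d[1],-d[0]  # image dir
    off=abs((xx-371)*(-py)+(yy-235.6)*px)
    print(a,round(im[disc&(off<4)].mean()-im[disc&(off>6)].mean(),2),end="; ")
```

```text
nose [-0.01908005 -0.0301273 ] 0.0356609377510095 -122.34667328332155
dot [ 0.50125826 -0.19969171  0.206     ] predicted dot (np.float64(371.0548854281781), np.float64(235.0305954155974)) (np.float64(347.5023980601476), np.float64(171.1608384201407)) (np.float64(346.8365811875307), np.float64(184.50141384233063))
30 [[361.0, 170.5], [360.5, 173.4], [334.9, 169.0], [334.0, 171.8]]
38 [[360.4, 169.9], [361.1, 172.7], [334.3, 169.6], [334.5, 172.5]]
46 [[359.6, 169.2], [361.3, 172.1], [333.9, 170.3], [335.2, 173.1]]
54 [[358.5, 168.7], [361.4, 171.4], [333.7, 170.9], [336.2, 173.7]]
62 [[357.2, 168.1], [361.1, 170.7], [333.9, 171.6], [337.4, 174.3]]
70 [[355.8, 167.7], [360.6, 170.1], [334.3, 172.3], [338.9, 174.8]]
78 [[354.2, 167.3], [359.8, 169.4], [335.0, 172.9], [340.5, 175.2]]
86 [[352.5, 167.0], [358.8, 168.8], [335.9, 173.5], [342.2, 175.6]]
94 [[350.7, 166.7], [357.6, 168.3], [337.0, 174.1], [344.1, 175.9]]
0 0.19; 10 -0.29; 20 -0.74; 30 -0.81; 40 -0.97; 50 -1.0; 60 -1.16; 70 -1.27; 80 -1.42; 90 -1.38; 100 -1.01; 110 -0.41; 120 0.24; 130 0.94; 140 1.28; 150 1.39; 160 1.21; 170 0.74;
```

Call:
{"name": "carry_out", "arguments": {"deltas": [{"hand": 60, "dp": [0, 0, -0.48], "spin": 0}, {"hand": 60, "dp": [0, 0, -0.48], "spin": 0}, {"hand": 60, "dp": [0.4, -0.25, -0.48], "spin": -0.2}, {"hand": 60, "dp": [0.8, -0.5, -0.48], "spin": -0.2}, {"hand": 60, "dp": [0.8, -0.5, -0.48], "spin": -0.2}, {"hand": 60, "dp": [0.8, -0.5, -0.48], "spin": -0.2}, {"hand": 60, "dp": [0.8, -0.5, -0.48], "spin": -0.2}, {"hand": 60, "dp": [0.8, -0.5, -0.48], "spin": -0.2}, {"hand": 60, "dp": [0.8, -0.5, -0.48], "spin": -0.2}], "force": 50}}

```text
time: 3.05
ee_pos: [0.3687, -0.3926, 0.3048]
eef_rot: [0.877, 0.48, -0.0, 0.0]
ft_force: [-0.9, -0.8, 0.7]
width: 0.06
grip_force: 0.0
```

```bash
cat >> h.py <<'E'
from scipy.spatial.transform import Rotation as Ro
def go(target,ang=None):
    """dp/spin that bring TCP to target with tool-x at ang deg (from measured pose)"""
    s=read_state();R=Ro.from_quat(s["eef_rot"]).as_matrix()
    a=np.degrees(np.arctan2(R[1,0],R[0,0]))
    print("t",round(s["time"],2),"p",np.round(s["ee_pos"],4),"toolx",round(a,2),"z",np.round(R[:,2],3),"F",np.round(s["ft_force"],1),"M",np.round(s["torque"],2),"w",s["width"],"j",np.round(s["joint_positions"],2))
    if target is not None:print("dp",np.round(R.T@(np.array(target)-s["ee_pos"])/.25,4),"spin",None if ang is None else round((a-ang)/180,4))
E
python3 - <<'E'
from h import *
go([.502,-.199,.23],58)
E
```

```text
t 3.05 p [ 0.3687 -0.3926  0.3048] toolx 57.42 z [ 0.    -0.001 -1.   ] F [-0.9 -0.8  0.7] M [-0.08 -0.06  0.03] w 0.06004076183856424 j [ 0.98  0.12 -0.27  1.47  0.03  1.55  0.14]
dp [0.9399 0.0322 0.2988] spin -0.0032
```

Call:
{"name": "carry_out", "arguments": {"deltas": [{"hand": 60, "dp": [0.5, 0.03, 0], "spin": -0.003}, {"hand": 60, "dp": [0.94, 0.032, 0], "spin": -0.003}, {"hand": 60, "dp": [0.94, 0.032, 0], "spin": -0.003}, {"hand": 60, "dp": [0.94, 0.032, 0], "spin": -0.003}, {"hand": 60, "dp": [0.94, 0.032, 0], "spin": -0.003}, {"hand": 60, "dp": [0.94, 0.032, 0.35], "spin": -0.003}, {"hand": 60, "dp": [0.94, 0.032, 0.35], "spin": -0.003}, {"hand": 60, "dp": [0.94, 0.032, 0.35], "spin": -0.003}]}}

```text
time: 3.85
ee_pos: [0.4986, -0.2002, 0.212]
eef_rot: [0.876, 0.483, -0.003, -0.003]
ft_force: [-0.8, -0.3, -0.1]
width: 0.0602
grip_force: 0.0
```

Run:
```python
from h import *
import cv2
go([.502,-.199,.181],58)
im=camera("scene")[110:215,280:420,::-1]
cv2.imwrite("pics/c3.png",cv2.resize(im,(560,420),interpolation=cv2.INTER_CUBIC))
```

```text
t 3.85 p [ 0.4986 -0.2002  0.212 ] toolx 57.75 z [-0.008  0.003 -1.   ] F [-0.8 -0.3 -0.1] M [-0.07 -0.01  0.03] w 0.06024352108885745 j [ 0.71  0.16 -0.46  1.62  0.07  1.38 -0.32]
dp [0.0116 0.01   0.124 ] spin -0.0014
```

View pics/c3.png

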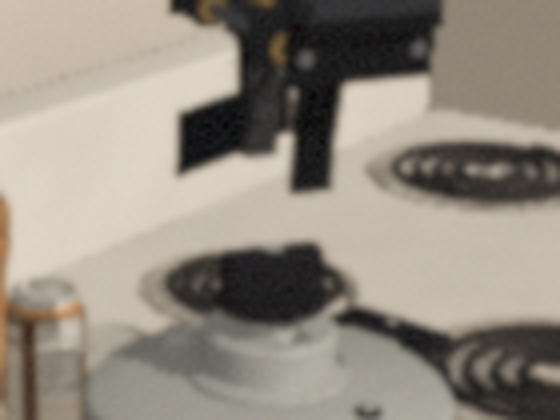

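The picture shows the knob top at about (347,171). The dark finger tips at about (357,157) and (344,147) look somewhat higher than the state says, so I'll project and compare.

Run:
```python
from h import *
import cv2
go(None)
s=read_state();R=Ro.from_quat(s["eef_rot"]).as_matrix()
for y in(-.03,-.045,.03,.045):
  for z in (0,-.019,-.04): print(y,z,np.round((np.array(proj("scene",s["ee_pos"]+R@[0,y,z]))-[280,110])*4))
im=camera("scene")[110:215,280:420,::-1]
im=255*np.clip((im.astype(float)-100)/140,0,1)
cv2.imwrite("pics/c4.png",cv2.resize(im.astype(np.uint8),(560,420),interpolation=cv2.INTER_CUBIC))
```

```text
t 3.9 p [ 0.5001 -0.2005  0.2155] toolx 57.75 z [-0.004  0.001 -1.   ] F [ 0.  -0.4  0.9] M [ 0.01 -0.07  0.01] w 0.059605108439032904 j [ 0.71  0.16 -0.47  1.62  0.07  1.38 -0.32]
-0.03 0 [297. 246.]
-0.03 -0.019 [299. 213.]
-0.03 -0.04 [301. 175.]
-0.045 0 [309. 256.]
-0.045 -0.019 [311. 222.]
-0.045 -0.04 [313. 183.]
0.03 0 [255. 211.]
0.03 -0.019 [256. 179.]
0.03 -0.04 [257. 143.]
0.045 0 [245. 203.]
0.045 -0.019 [246. 172.]
0.045 -0.04 [247. 136.]
```

View pics/c4.png

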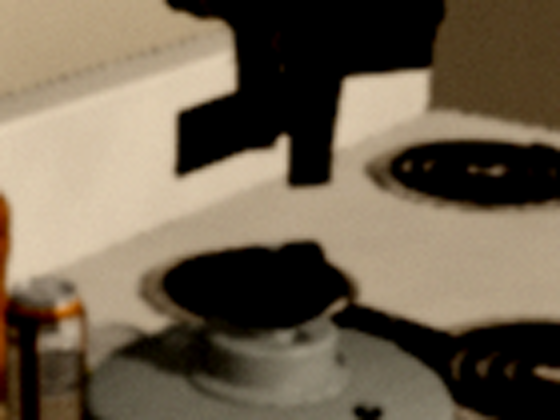

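The finger tips show about 16 px (≈38 mm) above the prediction. I'll cross-check with the top camera.

Run:
```python
from h import *
import cv2
im=np.ascontiguousarray(camera("top")[140:320,280:480,::-1]); im=cv2.resize(im,(800,720)[0:2],interpolation=cv2.INTER_CUBIC)
s=read_state();R=Ro.from_quat(s["eef_rot"]).as_matrix()
for dz,col in((0,(0,0,255)),(-.07,(0,255,0))):
  for x,y in((0,0),(.0375,.095),(.0375,-.095),(-.0375,.095),(-.0375,-.095)):
    p=(np.array(proj("top",s["ee_pos"]+R@[x,y,dz]))-[280,140])*4
    cv2.circle(im,tuple(int(v) for v in p),4,col,-1)
cv2.imwrite("pics/c5.png",im[:600])
```

```text
(no output)
```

View pics/c5.png

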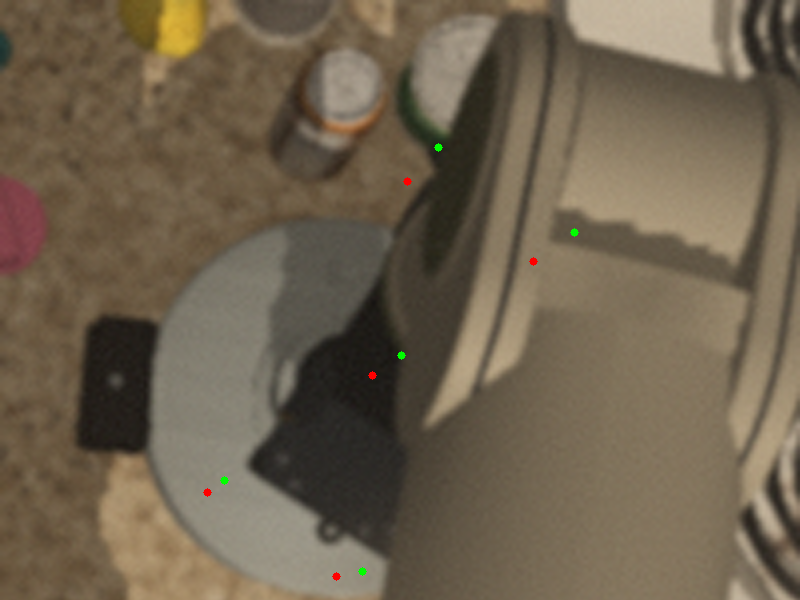

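Body orientation agrees in both views, but it looks higher than reported. Closing the fingers at the reported height is a harmless test.

Call:
{"name": "carry_out", "arguments": {"deltas": [{"hand": 50, "dp": [0, 0, 0.06], "spin": 0}, {"hand": 50, "dp": [0, 0, 0.1], "spin": 0}, {"hand": 50, "dp": [0, 0, 0.14], "spin": 0}, {"hand": 50, "dp": [0, 0, 0.14], "spin": 0}, {"hand": 50, "dp": [0, 0, 0.14], "spin": 0}], "force": 10}}

```text
time: 4.5
ee_pos: [0.5018, -0.1992, 0.1821]
eef_rot: [0.875, 0.484, -0.0, -0.0]
ft_force: [0.1, -0.5, 0.5]
width: 0.0505
grip_force: 0.0
```

Run:
```python
from h import *
go([.502,-.199,.181],58)
```

```text
t 4.5 p [ 0.5018 -0.1992  0.1821] toolx 57.9 z [-0.  0. -1.] F [ 0.1 -0.5  0.5] M [-0.02 -0.05 -0.05] w 0.050486364326157246 j [ 0.71  0.18 -0.47  1.67  0.08  1.31 -0.33]
dp [0.0011 0.0001 0.0043] spin -0.0006
```

Call:
{"name": "carry_out", "arguments": {"deltas": [{"hand": 10, "dp": [0, 0, 0], "spin": 0}, {"hand": 10, "dp": [0, 0, 0], "spin": 0}, {"hand": 10, "dp": [0, 0, 0], "spin": 0}, {"hand": 10, "dp": [0, 0, 0], "spin": 0}, {"hand": 10, "dp": [0, 0, 0], "spin": 0}, {"hand": 10, "dp": [0, 0, 0], "spin": 0}]}}

```text
time: 5.1
ee_pos: [0.5019, -0.1993, 0.1821]
eef_rot: [0.875, 0.484, 0.0, 0.0]
ft_force: [0.0, 0.4, 0.6]
width: 0.0132
grip_force: 0.0
```

Run:
```python
from h import *
go([.502,-.199,.181],58)
```

```text
t 5.1 p [ 0.5019 -0.1993  0.1821] toolx 57.9 z [ 0. -0. -1.] F [0.  0.4 0.6] M [-0.01 -0.05  0.03] w 0.013197214383139283 j [ 0.71  0.18 -0.47  1.67  0.08  1.31 -0.33]
dp [ 0.0011 -0.0003  0.0045] spin -0.0006
```

Run:
```python
from h import *
import cv2
im=np.mean([camera("scene").astype(float) for _ in range(2)],0).max(2)
s=read_state();print(proj("scene",s["ee_pos"]))
for r in range(140,184,2): print(r,"".join("#" if v<60 else "+" if v<100 else "." for v in im[r,325:375]))
```

```text
(np.float64(347.1121093853777), np.float64(181.14300645550523))
140 +##########################+++++##################
142 +###########################++####################
144 +########################################++++++++.
146 +###############################+.................
148 +#########++.....+#############+..................
150 +####++...........#############+..................
152 ++................#############+..................
154 ..................############+...................
156 ..................############+...................
158 .................+############+...................
160 .................+############+...................
162 .................+############+...................
164 ....................+#########....................
166 ......................+#++++++....................
168 ..................................................
170 ..................................................
172 ..................+++.....+#######+...............
174 ......++++#########################...............
176 ++++##+#############################+.............
178 ####++++##############################++..........
180 +#++++++++##########################+++#+.........
182 ###++###++###########################++#++........
```

The tips really are about 40 mm above the reported z relative to the cameras, and laterally they agree. I'll open and descend until the tips touch the skirt, which gives the height exactly.

Call:
{"name": "carry_out", "arguments": {"deltas": [{"hand": 40, "dp": [0, 0, 0], "spin": 0}, {"hand": 40, "dp": [0, 0, 0], "spin": 0}, {"hand": 40, "dp": [0, 0, 0], "spin": 0}, {"hand": 40, "dp": [0, 0, 0.04], "spin": 0}, {"hand": 40, "dp": [0, 0, 0.08], "spin": 0}, {"hand": 40, "dp": [0, 0, 0.11], "spin": 0}, {"hand": 40, "dp": [0, 0, 0.11], "spin": 0}]}}

```text
time: 5.9
ee_pos: [0.5009, -0.1989, 0.1528]
eef_rot: [0.875, 0.484, -0.001, -0.001]
ft_force: [-1.4, 0.1, -0.3]
width: 0.0399
grip_force: 0.0
```

Call:
{"name": "carry_out", "arguments": {"deltas": [{"hand": 40, "dp": [0, 0, 0.012], "spin": 0}, {"hand": 40, "dp": [0, 0, 0.024], "spin": 0}, {"hand": 40, "dp": [0, 0, 0.024], "spin": 0}]}}

```text
time: 6.2
ee_pos: [0.5018, -0.1992, 0.1483]
eef_rot: [0.875, 0.484, -0.0, -0.0]
ft_force: [-0.2, 1.0, 0.2]
width: 0.0399
grip_force: 0.0
```

Call:
{"name": "carry_out", "arguments": {"deltas": [{"hand": 40, "dp": [0, 0, 0.012], "spin": 0}, {"hand": 40, "dp": [0, 0, 0.012], "spin": 0}]}}

```text
time: 6.4
ee_pos: [0.5018, -0.1993, 0.1453]
eef_rot: [0.875, 0.484, -0.0, -0.0]
ft_force: [0.3, 0.1, 0.4]
width: 0.04
grip_force: 0.0
```

Call:
{"name": "carry_out", "arguments": {"deltas": [{"hand": 40, "dp": [0, 0, 0.012], "spin": 0}, {"hand": 40, "dp": [0, 0, 0.012], "spin": 0}]}}

```text
time: 6.6
ee_pos: [0.5017, -0.1992, 0.1422]
eef_rot: [0.875, 0.484, -0.0, -0.0]
ft_force: [0.1, 0.2, 0.3]
width: 0.0402
grip_force: 0.0
```

Call:
{"name": "carry_out", "arguments": {"deltas": [{"hand": 40, "dp": [0, 0, 0.012], "spin": 0}, {"hand": 40, "dp": [0, 0, 0.012], "spin": 0}]}}

```text
time: 6.8
ee_pos: [0.5021, -0.1993, 0.1396]
eef_rot: [0.875, 0.484, 0.0, 0.0]
ft_force: [0.6, -0.4, 0.1]
width: 0.0396
grip_force: 0.0
```

Call:
{"name": "carry_out", "arguments": {"deltas": [{"hand": 5, "dp": [0, 0, 0], "spin": 0}, {"hand": 5, "dp": [0, 0, 0], "spin": 0}, {"hand": 5, "dp": [0, 0, 0], "spin": 0}, {"hand": 5, "dp": [0, 0, 0], "spin": 0}, {"hand": 5, "dp": [0, 0, 0], "spin": 0}], "force": 10}}

```text
time: 7.3
ee_pos: [0.5019, -0.1993, 0.1396]
eef_rot: [0.875, 0.484, -0.0, 0.0]
ft_force: [-0.5, -0.5, 0.8]
width: 0.0184
grip_force: 9.9
```

Run:
```python
from h import *
go([.502,-.199,.139],58)
```

```text
t 7.3 p [ 0.5019 -0.1993  0.1396] toolx 57.89 z [-0. -0. -1.] F [-0.5 -0.5  0.8] M [-0.07 -0.01 -0.08] w 0.018369348383430153 j [ 0.71  0.21 -0.47  1.73  0.1   1.23 -0.34]
dp [ 0.0013 -0.0001  0.0022] spin -0.0006
```

Bar gripped at 18.4 mm width with no side load. Now I grip firmly and press.

Call:
{"name": "carry_out", "arguments": {"deltas": [{"hand": 5, "dp": [0, 0, 0], "spin": 0}, {"hand": 5, "dp": [0, 0, 0], "spin": 0}, {"hand": 5, "dp": [0, 0, 0.012], "spin": 0}, {"hand": 5, "dp": [0, 0, 0.012], "spin": 0}], "force": 55}}

```text
time: 7.7
ee_pos: [0.5019, -0.1993, 0.1369]
eef_rot: [0.875, 0.484, 0.0, 0.0]
ft_force: [-2.6, 1.0, 5.3]
width: 0.0174
grip_force: 55.2
```

Call:
{"name": "carry_out", "arguments": {"deltas": [{"hand": 5, "dp": [0, 0, 0.008], "spin": 0}, {"hand": 5, "dp": [0, 0, 0.016], "spin": 0}, {"hand": 5, "dp": [0, 0, 0.016], "spin": 0}]}}

```text
time: 8.0
ee_pos: [0.5019, -0.1993, 0.1332]
eef_rot: [0.875, 0.484, 0.0, 0.0]
ft_force: [-3.8, 1.5, 9.5]
width: 0.0178
grip_force: 55.3
```

Call:
{"name": "carry_out", "arguments": {"deltas": [{"hand": 5, "dp": [0, 0, 0.008], "spin": 0}, {"hand": 5, "dp": [0, 0, 0.008], "spin": 0}]}}

```text
time: 8.2
ee_pos: [0.502, -0.1993, 0.1313]
eef_rot: [0.875, 0.484, 0.0, 0.0]
ft_force: [-3.9, 2.0, 10.4]
width: 0.0175
grip_force: 55.3
```

Call:
{"name": "carry_out", "arguments": {"deltas": [{"hand": 5, "dp": [0, 0, 0.004], "spin": 0}, {"hand": 5, "dp": [0, 0, 0.004], "spin": 0}]}}

```text
time: 8.4
ee_pos: [0.502, -0.1993, 0.1305]
eef_rot: [0.875, 0.484, 0.0, 0.0]
ft_force: [-4.5, 1.4, 11.0]
width: 0.0177
grip_force: 55.3
```

Call:
{"name": "carry_out", "arguments": {"deltas": [{"hand": 5, "dp": [0, 0, 0.004], "spin": 0}, {"hand": 5, "dp": [0, 0, 0.004], "spin": 0}]}}

```text
time: 8.6
ee_pos: [0.502, -0.1993, 0.13]
eef_rot: [0.875, 0.484, 0.0, 0.0]
ft_force: [-6.3, 1.7, 14.7]
width: 0.018
grip_force: 55.5
```

Call:
{"name": "carry_out", "arguments": {"deltas": [{"hand": 5, "dp": [0, 0, 0], "spin": -0.04}, {"hand": 5, "dp": [0, 0, 0], "spin": -0.08}, {"hand": 5, "dp": [0, 0, 0], "spin": -0.12}, {"hand": 5, "dp": [0, 0, 0], "spin": -0.16}, {"hand": 5, "dp": [0, 0, 0], "spin": -0.16}]}}

```text
time: 9.1
ee_pos: [0.5033, -0.1996, 0.1302]
eef_rot: [0.726, 0.688, 0.001, 0.002]
ft_force: [-0.6, 0.1, 11.1]
width: 0.0175
grip_force: 55.4
```

Run:
```python
from h import *
go(None)
```

```text
t 9.1 p [ 0.5033 -0.1996  0.1302] toolx 86.96 z [ 0.003 -0.001 -1.   ] F [-0.6  0.1 11.1] M [0.09 0.01 0.13] w 0.017477891998322698 j [ 0.75  0.23 -0.52  1.74  0.12  1.21  0.15]
```

Call:
{"name": "carry_out", "arguments": {"deltas": [{"hand": 5, "dp": [0, 0, 0], "spin": -0.04}, {"hand": 5, "dp": [0, 0, 0], "spin": -0.08}, {"hand": 5, "dp": [0, 0, 0], "spin": -0.12}, {"hand": 5, "dp": [0, 0, 0], "spin": -0.16}, {"hand": 5, "dp": [0, 0, 0], "spin": -0.16}]}}

```text
time: 9.6
ee_pos: [0.5034, -0.1995, 0.1302]
eef_rot: [0.532, 0.847, 0.0, 0.002]
ft_force: [-0.2, -0.8, 11.4]
width: 0.0178
grip_force: 55.5
```

Run:
```python
from h import *
go(None)
```

```text
t 9.6 p [ 0.5034 -0.1995  0.1302] toolx 115.77 z [ 0.003 -0.001 -1.   ] F [-0.2 -0.8 11.4] M [ 0.13 -0.07  0.11] w 0.01780597391636584 j [ 0.8   0.23 -0.58  1.73  0.14  1.21  0.64]
```

Call:
{"name": "carry_out", "arguments": {"deltas": [{"hand": 5, "dp": [0, 0, 0], "spin": -0.02}, {"hand": 5, "dp": [0, 0, 0], "spin": -0.04}, {"hand": 5, "dp": [0, 0, 0], "spin": -0.04}]}}

```text
time: 9.9
ee_pos: [0.5034, -0.1995, 0.1302]
eef_rot: [0.478, 0.878, 0.0, 0.002]
ft_force: [0.5, 0.4, 10.9]
width: 0.0177
grip_force: 55.6
```

Run:
```python
from h import *
go(None)
```

```text
t 9.9 p [ 0.5034 -0.1995  0.1302] toolx 122.83 z [ 0.003 -0.001 -1.   ] F [ 0.5  0.4 10.9] M [ 0.15 -0.09  0.05] w 0.01768494607076445 j [ 0.81  0.24 -0.59  1.73  0.14  1.21  0.76]
```

Call:
{"name": "carry_out", "arguments": {"deltas": [{"hand": 5, "dp": [0, 0, 0], "spin": -0.02}, {"hand": 5, "dp": [0, 0, 0], "spin": -0.04}, {"hand": 5, "dp": [0, 0, 0], "spin": -0.04}]}}

```text
time: 10.2
ee_pos: [0.5034, -0.1995, 0.1302]
eef_rot: [0.422, 0.906, 0.0, 0.002]
ft_force: [-0.0, 0.8, 11.0]
width: 0.0176
grip_force: 55.6
```

```bash
python3 -c "
from h import *
go(None)"
```

```text
t 10.2 p [ 0.5034 -0.1995  0.1302] toolx 130.03 z [ 0.003 -0.001 -1.   ] F [-0.   0.8 11. ] M [ 0.17 -0.07  0.07] w 0.01758580281214578 j [ 0.83  0.24 -0.61  1.73  0.14  1.21  0.88]
```

Call:
{"name": "carry_out", "arguments": {"deltas": [{"hand": 5, "dp": [0, 0, 0], "spin": -0.02}, {"hand": 5, "dp": [0, 0, 0], "spin": -0.04}, {"hand": 5, "dp": [0, 0, 0], "spin": -0.04}]}}

```text
time: 10.5
ee_pos: [0.5034, -0.1995, 0.1302]
eef_rot: [0.365, 0.931, 0.0, 0.002]
ft_force: [-0.1, 0.3, 11.2]
width: 0.0173
grip_force: 55.6
```

```bash
python3 -c "
from h import *
go(None)"
```

```text
t 10.5 p [ 0.5034 -0.1995  0.1302] toolx 137.23 z [ 0.003 -0.001 -1.   ] F [-0.1  0.3 11.2] M [ 0.18 -0.1   0.11] w 0.01728002146336676 j [ 0.84  0.24 -0.62  1.73  0.15  1.21  1.  ]
```

Call:
{"name": "carry_out", "arguments": {"deltas": [{"hand": 5, "dp": [0, 0, 0], "spin": -0.02}, {"hand": 5, "dp": [0, 0, 0], "spin": -0.04}, {"hand": 5, "dp": [0, 0, 0], "spin": -0.04}]}}

```text
time: 10.8
ee_pos: [0.5034, -0.1995, 0.1302]
eef_rot: [0.305, 0.952, -0.0, 0.002]
ft_force: [0.5, 0.9, 11.6]
width: 0.0177
grip_force: 55.5
```

```bash
python3 -c "
from h import *
go(None)"
```

```text
t 10.8 p [ 0.5034 -0.1995  0.1302] toolx 144.43 z [ 0.003 -0.001 -1.   ] F [ 0.5  0.9 11.6] M [ 0.17 -0.13  0.07] w 0.017702135332150815 j [ 0.85  0.24 -0.64  1.73  0.15  1.21  1.13]
```

Call:
{"name": "carry_out", "arguments": {"deltas": [{"hand": 5, "dp": [0, 0, 0], "spin": -0.02}, {"hand": 5, "dp": [0, 0, 0], "spin": -0.04}, {"hand": 5, "dp": [0, 0, 0], "spin": -0.04}]}}

```text
time: 11.1
ee_pos: [0.5034, -0.1995, 0.1302]
eef_rot: [0.245, 0.97, -0.0, 0.002]
ft_force: [1.0, 0.7, 11.1]
width: 0.0177
grip_force: 55.5
```

```bash
python3 -c "
from h import *
go(None)"
```

```text
t 11.1 p [ 0.5034 -0.1995  0.1302] toolx 151.63 z [ 0.003 -0.001 -1.   ] F [ 1.   0.7 11.1] M [ 0.19 -0.15 -0.01] w 0.017743795735813923 j [ 0.86  0.25 -0.65  1.73  0.16  1.21  1.25]
```

Call:
{"name": "carry_out", "arguments": {"deltas": [{"hand": 5, "dp": [0, 0, 0], "spin": -0.02}, {"hand": 5, "dp": [0, 0, 0], "spin": -0.04}, {"hand": 5, "dp": [0, 0, 0], "spin": -0.04}]}}

```text
time: 11.4
ee_pos: [0.5034, -0.1995, 0.1302]
eef_rot: [0.184, 0.983, -0.0, 0.002]
ft_force: [0.4, 0.7, 11.2]
width: 0.0174
grip_force: 55.5
```

```bash
python3 -c "
from h import *
go(None)"
```

```text
t 11.4 p [ 0.5034 -0.1995  0.1302] toolx 158.83 z [ 0.003 -0.001 -1.   ] F [ 0.4  0.7 11.2] M [ 0.21 -0.16 -0.01] w 0.017428977585661778 j [ 0.88  0.25 -0.67  1.73  0.16  1.21  1.37]
```

Call:
{"name": "carry_out", "arguments": {"deltas": [{"hand": 5, "dp": [0, 0, 0], "spin": -0.02}, {"hand": 5, "dp": [0, 0, 0], "spin": -0.04}, {"hand": 5, "dp": [0, 0, 0], "spin": -0.04}]}}

```text
time: 11.7
ee_pos: [0.5034, -0.1995, 0.1302]
eef_rot: [0.122, 0.993, -0.0, 0.002]
ft_force: [0.3, 1.2, 11.7]
width: 0.0175
grip_force: 55.5
```

```bash
python3 -c "
from h import *
go(None)"
```

```text
t 11.7 p [ 0.5034 -0.1995  0.1302] toolx 166.03 z [ 0.003 -0.001 -1.   ] F [ 0.3  1.2 11.7] M [ 0.25 -0.13  0.06] w 0.0175232615023102 j [ 0.89  0.25 -0.68  1.73  0.17  1.22  1.49]
```

Call:
{"name": "carry_out", "arguments": {"deltas": [{"hand": 5, "dp": [0, 0, 0], "spin": -0.02}, {"hand": 5, "dp": [0, 0, 0], "spin": -0.04}, {"hand": 5, "dp": [0, 0, 0], "spin": -0.04}]}}

```text
time: 12.0
ee_pos: [0.5034, -0.1994, 0.1302]
eef_rot: [0.06, 0.998, -0.0, 0.002]
ft_force: [0.6, 2.7, 10.9]
width: 0.0185
grip_force: 59.6
```

```bash
python3 -c "
from h import *
go(None)"
```

```text
t 12.0 p [ 0.5034 -0.1994  0.1302] toolx 173.09 z [ 0.004 -0.    -1.   ] F [ 0.6  2.7 10.9] M [ 0.57 -0.2  -1.57] w 0.018522355168625357 j [ 0.9   0.26 -0.7   1.73  0.17  1.22  1.61]
```

Call:
{"name": "carry_out", "arguments": {"deltas": [{"hand": 5, "dp": [0, 0, 0], "spin": -0.02}, {"hand": 5, "dp": [0, 0, 0], "spin": -0.04}, {"hand": 5, "dp": [0, 0, 0], "spin": -0.04}]}}

```text
time: 12.3
ee_pos: [0.5037, -0.1994, 0.1302]
eef_rot: [-0.002, 1.0, -0.0, 0.002]
ft_force: [2.3, 1.7, 9.5]
width: 0.0204
grip_force: 67.7
```

```bash
python3 -c "
from h import *
go(None)"
```

```text
t 12.3 p [ 0.5037 -0.1994  0.1302] toolx -179.75 z [ 0.004 -0.    -1.   ] F [2.3 1.7 9.5] M [ 0.62 -0.54 -1.95] w 0.0203819100754997 j [ 0.92  0.26 -0.72  1.73  0.18  1.22  1.73]
```

End stop felt at about 170° (≈112° turned). I'll ease the torque off and let it rise.

Call:
{"name": "carry_out", "arguments": {"deltas": [{"hand": 5, "dp": [0, 0, 0], "spin": 0.05}, {"hand": 5, "dp": [0, 0, 0], "spin": 0.05}, {"hand": 5, "dp": [0, 0, -0.02], "spin": 0.05}, {"hand": 5, "dp": [0, 0, -0.036], "spin": 0.05}, {"hand": 5, "dp": [0, 0, -0.036], "spin": 0.05}]}}

```text
time: 12.8
ee_pos: [0.5033, -0.1994, 0.1389]
eef_rot: [0.076, 0.997, -0.0, 0.002]
ft_force: [3.4, -0.3, 10.9]
width: 0.0182
grip_force: 59.7
```

```bash
python3 -c "
from h import *
go(None)"
```

```text
t 12.8 p [ 0.5033 -0.1994  0.1389] toolx 171.3 z [ 0.003 -0.001 -1.   ] F [ 3.4 -0.3 10.9] M [ 0.26 -0.85 -0.17] w 0.018232738791600596 j [ 0.9   0.25 -0.7   1.72  0.17  1.23  1.59]
```

Call:
{"name": "carry_out", "arguments": {"deltas": [{"hand": 5, "dp": [0, 0, -0.008], "spin": 0}, {"hand": 5, "dp": [0, 0, -0.016], "spin": 0}, {"hand": 5, "dp": [0, 0, -0.016], "spin": 0}]}}

```text
time: 13.1
ee_pos: [0.5024, -0.1991, 0.1418]
eef_rot: [0.076, 0.997, 0.0, 0.001]
ft_force: [4.1, 0.1, 3.0]
width: 0.0182
grip_force: 57.4
```

```bash
python3 -c "
from h import *
go(None)"
```

```text
t 13.1 p [ 0.5024 -0.1991  0.1418] toolx 171.31 z [ 0.001  0.    -1.   ] F [4.1 0.1 3. ] M [ 0.12 -1.22 -0.13] w 0.018203203332951383 j [ 0.9   0.24 -0.7   1.72  0.16  1.24  1.59]
```

Call:
{"name": "carry_out", "arguments": {"deltas": [{"hand": 5, "dp": [0, 0, -0.02], "spin": 0}, {"hand": 5, "dp": [0, 0, -0.04], "spin": 0}, {"hand": 5, "dp": [0, 0, -0.04], "spin": 0}]}}

```text
time: 13.4
ee_pos: [0.5013, -0.1994, 0.1517]
eef_rot: [0.076, 0.997, -0.0, -0.001]
ft_force: [-0.0, 0.3, -2.0]
width: 0.0181
grip_force: 54.6
```

```bash
python3 -c "
from h import *
go(None)"
```

```text
t 13.4 p [ 0.5013 -0.1994  0.1517] toolx 171.29 z [-0.001 -0.    -1.   ] F [-0.   0.3 -2. ] M [ 0.11 -0.1  -0.01] w 0.018116593222308783 j [ 0.91  0.23 -0.7   1.7   0.16  1.26  1.59]
```

It came free, carrying about 2 N of weight. I lift clear and measure the tray.

Call:
{"name": "carry_out", "arguments": {"deltas": [{"hand": 5, "dp": [0, 0, -0.1], "spin": 0}, {"hand": 5, "dp": [0, 0, -0.25], "spin": 0}, {"hand": 5, "dp": [0, 0, -0.4], "spin": 0}, {"hand": 5, "dp": [0, 0, -0.4], "spin": 0}, {"hand": 5, "dp": [0, 0, -0.4], "spin": 0}]}}

```text
time: 13.9
ee_pos: [0.5017, -0.1994, 0.2515]
eef_rot: [0.076, 0.997, -0.0, -0.0]
ft_force: [-0.3, 0.7, -1.8]
width: 0.0182
grip_force: 54.7
```

Run:
```python
from h import *
import cv2
im=cv2.imread("pics/top0.png")
c=im[212:296,196:270]; b=cv2.resize(c,None,fx=6,fy=6,interpolation=cv2.INTER_CUBIC)
s=read_state(); sc=camera("scene")[:,:,::-1]
d=cv2.resize(sc[90:300,220:400],None,fx=2.4,fy=2.4)
h=max(b.shape[0],d.shape[0]); o=np.zeros((h,b.shape[1]+d.shape[1],3),np.uint8)
o[:b.shape[0],:b.shape[1]]=b;o[:d.shape[0],b.shape[1]:]=d
o=o[:, :]; k=min(1,800/o.shape[1]);print(k,o.shape)
cv2.imwrite("pics/c6.png",cv2.resize(o,None,fx=k,fy=k)); go(None)
```

```text
0.91324200913242 (504, 876, 3)
t 13.95 p [ 0.5012 -0.1994  0.2505] toolx 171.28 z [-0.002  0.    -1.   ] F [ 0.1  0.2 -2. ] M [ 0.14 -0.14 -0.02] w 0.017978754672135333 j [ 0.92  0.18 -0.7   1.55  0.11  1.46  1.63]
```

View pics/c6.png

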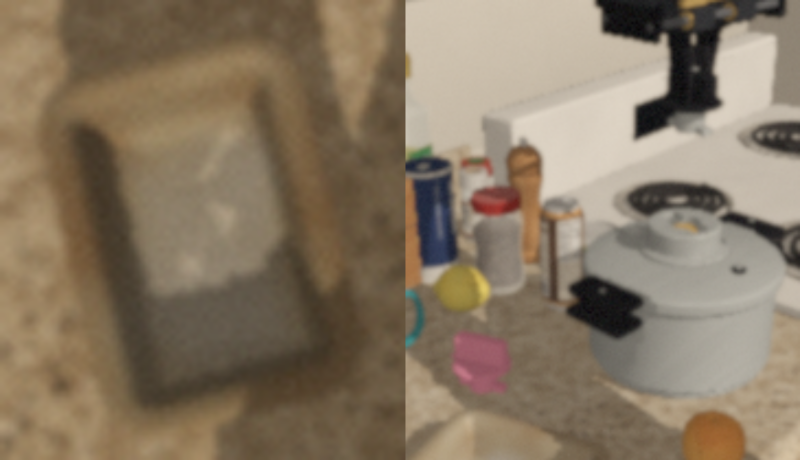

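The picture shows the regulator out of the lid and in the gripper, with the seat empty. Tray inner rim corners in the crop: (70,122), (262,85), (328,350), (143,403).

Run:
```python
from h import *
P=[plane("top",196+x/5.48,212+y/5.48,.038)[:2] for x,y in((70,122),(262,85),(328,350),(143,403))]
P=np.array(P);print(P,P.mean(0))
for i in range(4): print(np.hypot(*(P[i]-P[i-1])))
v=(P[0]+P[1]-P[2]-P[3]); print(np.degrees(np.arctan2(v[1],v[0])))
c=P.mean(0)
go([*c,.26],103.5)
```

```text
[[0.51910186 0.15436872]
 [0.53719495 0.07156101]
 [0.4232823  0.03952747]
 [0.39902283 0.11773268]] [0.46965049 0.09579747]
0.12554351697961635
0.08476129627332664
0.11833105914911406
0.08188147888495644
16.355391137425727
t 13.95 p [ 0.5012 -0.1994  0.2505] toolx 171.28 z [-0.002  0.    -1.   ] F [ 0.1  0.2 -2. ] M [ 0.14 -0.14 -0.02] w 0.017978754672135333 j [ 0.92  0.18 -0.7   1.55  0.11  1.46  1.63]
dp [ 0.3036  1.1479 -0.0377] spin 0.3766
```

Call:
{"name": "carry_out", "arguments": {"deltas": [{"hand": 5, "dp": [0.06, 0.2, 0], "spin": 0.04}, {"hand": 5, "dp": [0.12, 0.4, 0], "spin": 0.08}, {"hand": 5, "dp": [0.18, 0.6, 0], "spin": 0.13}, {"hand": 5, "dp": [0.24, 0.8, 0], "spin": 0.17}, {"hand": 5, "dp": [0.3, 1.0, 0], "spin": 0.22}, {"hand": 5, "dp": [0.3, 1.0, 0], "spin": 0.26}, {"hand": 5, "dp": [0.3, 1.0, 0], "spin": 0.31}, {"hand": 5, "dp": [0.3, 1.0, 0], "spin": 0.36}, {"hand": 5, "dp": [0.3, 1.0, 0], "spin": 0.362}, {"hand": 5, "dp": [0.3, 1.0, 0], "spin": 0.362}]}}

```text
time: 14.95
ee_pos: [0.465, 0.0589, 0.2505]
eef_rot: [0.6, 0.8, -0.001, -0.001]
ft_force: [0.3, 0.2, -1.3]
width: 0.0181
grip_force: 54.6
```

```bash
python3 -c "
from h import *
go([.47,.096,.10],106)"
```

```text
t 14.95 p [0.465  0.0589 0.2505] toolx 106.3 z [-0.002 -0.    -1.   ] F [ 0.3  0.2 -1.3] M [ 0.   -0.09 -0.03] w 0.018073838833056802 j [ 0.68 -0.   -0.89  1.71 -0.    1.44  0.08]
dp [0.1366 0.062  0.6021] spin 0.0017
```

Call:
{"name": "carry_out", "arguments": {"deltas": [{"hand": 5, "dp": [0.137, 0.062, 0], "spin": 0}, {"hand": 5, "dp": [0.137, 0.062, 0], "spin": 0}, {"hand": 5, "dp": [0.137, 0.062, 0.15], "spin": 0}, {"hand": 5, "dp": [0.137, 0.062, 0.3], "spin": 0}, {"hand": 5, "dp": [0.137, 0.062, 0.45], "spin": 0}, {"hand": 5, "dp": [0.137, 0.062, 0.6], "spin": 0}, {"hand": 5, "dp": [0.137, 0.062, 0.6], "spin": 0}, {"hand": 5, "dp": [0.137, 0.062, 0.6], "spin": 0}]}}

```text
time: 15.75
ee_pos: [0.4707, 0.0966, 0.1021]
eef_rot: [0.6, 0.8, -0.0, -0.001]
ft_force: [-0.4, -0.9, -0.1]
width: 0.0173
grip_force: 55.2
```

Run:
```python
from h import *
import cv2
go([.47,.096,.02],106)
a=camera("scene")[190:345,190:340,::-1]; b=camera("top")[190:310,180:300,::-1]
cv2.imwrite("pics/c7.png",np.hstack([cv2.resize(a,(400,413)),cv2.resize(b,(400,413))]))
```

```text
t 15.75 p [0.4707 0.0966 0.1021] toolx 106.27 z [-0.001  0.001 -1.   ] F [-0.4 -0.9 -0.1] M [ 0.02 -0.17 -0.03] w 0.017313642371552338 j [ 0.58  0.18 -0.94  1.9   0.16  1.14 -0.13]
dp [-0.0017 -0.0032  0.3283] spin 0.0015
```

View pics/c7.png

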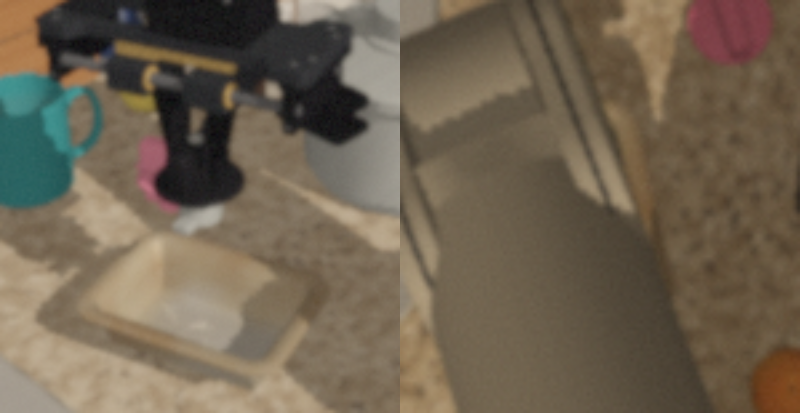

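The picture shows the knob upright in the gripper, foot at about scene px (265,272), above the tray with the mug and decoy clear. Descending.

Call:
{"name": "carry_out", "arguments": {"deltas": [{"hand": 5, "dp": [-0.002, -0.003, 0.1], "spin": 0}, {"hand": 5, "dp": [-0.002, -0.003, 0.2], "spin": 0}, {"hand": 5, "dp": [-0.002, -0.003, 0.3], "spin": 0}, {"hand": 5, "dp": [-0.002, -0.003, 0.34], "spin": 0}, {"hand": 5, "dp": [-0.002, -0.003, 0.34], "spin": 0}]}}

```text
time: 16.35
ee_pos: [0.4705, 0.0957, 0.0168]
eef_rot: [0.601, 0.799, -0.0, -0.0]
ft_force: [-0.6, -0.4, -1.1]
width: 0.0179
grip_force: 55.2
```

Call:
{"name": "carry_out", "arguments": {"deltas": [{"hand": 5, "dp": [0, 0, 0.02], "spin": 0}, {"hand": 5, "dp": [0, 0, 0.03], "spin": 0}, {"hand": 5, "dp": [0, 0, 0.03], "spin": 0}]}}

```text
time: 16.65
ee_pos: [0.4708, 0.0957, 0.0095]
eef_rot: [0.601, 0.799, 0.0, 0.0]
ft_force: [0.4, 0.0, -1.4]
width: 0.0178
grip_force: 55.2
```

Call:
{"name": "carry_out", "arguments": {"deltas": [{"hand": 5, "dp": [0, 0, 0.01], "spin": 0}, {"hand": 5, "dp": [0, 0, 0.016], "spin": 0}, {"hand": 5, "dp": [0, 0, 0.016], "spin": 0}]}}

```text
time: 16.95
ee_pos: [0.4703, 0.0957, 0.0049]
eef_rot: [0.601, 0.799, -0.0, -0.0]
ft_force: [-0.4, -0.5, -1.5]
width: 0.0179
grip_force: 55.2
```

Call:
{"name": "carry_out", "arguments": {"deltas": [{"hand": 5, "dp": [0, 0, 0.01], "spin": 0}, {"hand": 5, "dp": [0, 0, 0.01], "spin": 0}]}}

```text
time: 17.15
ee_pos: [0.4702, 0.0957, 0.0023]
eef_rot: [0.601, 0.799, -0.0, -0.0]
ft_force: [0.4, -0.4, -1.1]
width: 0.0184
grip_force: 55.2
```

Call:
{"name": "carry_out", "arguments": {"deltas": [{"hand": 5, "dp": [0, 0, 0.01], "spin": 0}, {"hand": 5, "dp": [0, 0, 0.01], "spin": 0}]}}

```text
time: 17.35
ee_pos: [0.4702, 0.0957, -0.0003]
eef_rot: [0.601, 0.799, -0.0, -0.0]
ft_force: [-0.0, -0.8, -0.9]
width: 0.0182
grip_force: 55.2
```

Call:
{"name": "carry_out", "arguments": {"deltas": [{"hand": 5, "dp": [0, 0, 0.008], "spin": 0}, {"hand": 5, "dp": [0, 0, 0.008], "spin": 0}]}}

```text
time: 17.55
ee_pos: [0.4702, 0.0957, -0.0022]
eef_rot: [0.601, 0.799, -0.0, -0.0]
ft_force: [-0.3, -0.6, -1.1]
width: 0.018
grip_force: 55.2
```

Call:
{"name": "carry_out", "arguments": {"deltas": [{"hand": 5, "dp": [0, 0, 0.008], "spin": 0}, {"hand": 5, "dp": [0, 0, 0.008], "spin": 0}]}}

```text
time: 17.75
ee_pos: [0.4705, 0.0958, -0.0026]
eef_rot: [0.601, 0.799, -0.001, 0.0]
ft_force: [-9.1, -2.0, 23.0]
width: 0.0177
grip_force: 59.2
```

Contact with the tray floor. Ease off, open, retreat.

Call:
{"name": "carry_out", "arguments": {"deltas": [{"hand": 5, "dp": [0, 0, -0.006], "spin": 0}, {"hand": 5, "dp": [0, 0, -0.006], "spin": 0}, {"hand": 40, "dp": [0, 0, -0.006], "spin": 0}, {"hand": 40, "dp": [0, 0, -0.006], "spin": 0}, {"hand": 40, "dp": [0, 0, -0.006], "spin": 0}, {"hand": 40, "dp": [0, 0, -0.006], "spin": 0}, {"hand": 40, "dp": [0, 0, -0.05], "spin": 0}, {"hand": 40, "dp": [0, 0, -0.2], "spin": 0}, {"hand": 40, "dp": [0, 0, -0.4], "spin": 0}, {"hand": 40, "dp": [0, 0, -0.6], "spin": 0}, {"hand": 40, "dp": [0, 0, -0.8], "spin": 0}, {"hand": 40, "dp": [0, 0, -0.8], "spin": 0}, {"hand": 40, "dp": [0, 0, -0.8], "spin": 0}]}}

```text
time: 19.05
ee_pos: [0.4709, 0.0959, 0.1975]
eef_rot: [0.601, 0.799, 0.001, 0.001]
ft_force: [-0.3, -0.1, -0.8]
width: 0.0399
grip_force: 0.0
```

Run:
```python
from h import *
import cv2
go(None)
print(proj("scene",[.47,.096,.064]))
a=camera("scene")[190:360,130:390,::-1]
cv2.imwrite("pics/c8.png",cv2.resize(a,(780,510),interpolation=cv2.INTER_CUBIC))
```

```text
t 19.05 p [0.4709 0.0959 0.1975] toolx 106.14 z [ 0.003 -0.001 -1.   ] F [-0.3 -0.1 -0.8] M [-0.05 -0.08 -0.02] w 0.0399013312134188 j [ 0.64  0.07 -0.96  1.77  0.06  1.33 -0.05]
(np.float64(266.2331598342009), np.float64(289.7637834454181))
```

View pics/c8.png

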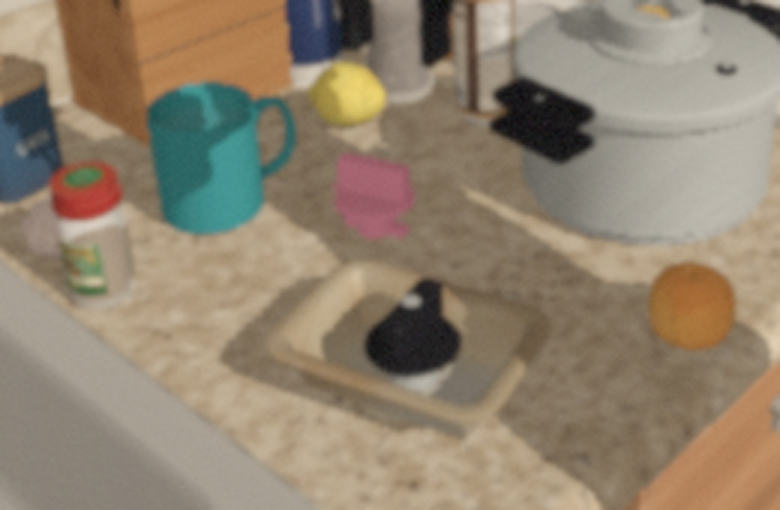

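The regulator stands upright in the middle of the tray (crop (413,340)). The tray is flat, the other things are untouched and the gripper is clear.

```bash
python3 -c "
from bench import *
print(close_job())"
```

```text
the job is handed in; nothing more can be done
None
```

The regulator is out of the lid and standing upright in the middle of the tray, the other things on the worktop look undisturbed in the last picture, and the job was handed in at about 19 s; no verdict was returned.

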